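Seat the pot drum in its ring stand

ROBOT

A 6-joint arm with a two-finger parallel gripper is mounted at the origin on the work surface. World frame = base frame: x ahead of the robot, y to its left, z up, the work surface at z = 0. Lengths are in m, angles in rad, forces in N, time in s.
With the tool pointing down it reaches from about 0.25 to 0.85 m from the base axis. Payload 12.5 kg.
Tool frame: the origin (TCP) lies at the very end of the fingers, on their centre line; the grasp point (between the pads) lies 19 mm behind it; z points along the fingers, y is the direction in which the jaws open and shut (so a half turn about z gives the same grasp; the last joint's range is limited). The gripper opens to 93 mm and grips with 3 to 60 N. Pads are 15 mm wide; open, the fingers measure 128 mm over their backs; the gripper's body (75 mm by 188 mm) begins 65 mm behind the grasp point.
Start: joints at [1.237, 0.351, 1.652, -0, 1.139, -0.085], TCP at [0.135, 0.533, 0.219] pointing down, gripper open.
Joint ranges: [-2.75, 2.75], [-0.79, 2.1], [0.01, 2.65], [-1.57, 4.71], [0.07, 3.14], [-2.87, 2.87]. Speed limits (rad/s): [2.22, 2.22, 2.79, 3.14, 3.14, 3.14].

INTERFACE

Orientations are given as a unit quaternion [w, x, y, z].
In Python, from cell import manip, optics, workorder, finder gives the robot as it stands. The module is installed in compiled form; this text tells all that it offers.
- The arm moves only by the tool carry_out, never from a script. Its argument "rows" is a list that holds one entry, the list of rows, each a list of 7 numbers: the turn, a rotation vector about the tool's x, y, z in degrees, then the shift along the tool's x, y, z in m, then the finger opening in m, from 0 to 0.093. A call has 1 to 12 rows; each row is the pose to reach, as a shift and turn from the pose measured when the call began, along the tool's axes at that moment; what a row does not reach only later rows make up. A row lasts 1/10 s, in which the tool goes at most 50 mm and 8.59 degrees, less where a joint would pass 70% of its speed; a pose out of reach is approached as far as the arm can. A call with a gripper value outside its range is refused whole. The fingers move at their own pace and stop on an object; "newtons" is the grip in N (left out, the last holds). Time passes only in rows, so rows that repeat a pose let the fingers close. It gives the time, the measured TCP pose, the force and the opening at its end, in the units of the state.
- manip.state(): the state, without advancing time (a new reading comes with each control period).
- optics.camera(name): name is "scene" or "side" or "wrist"; returns a dict with "color" (480x640x3 uint8, red, green, blue), "fx", "fy", "cx", "cy" (pixels), "rvec" (rotation vector, rad) and "tvec" (3), from world to camera coordinates, as OpenCV has them. Camera axes: x right, y down, z forward; pixel columns grow to the right and rows downward; lengths in m; the calibration is good to about 2 mm. A picture is of the moment at which its call begins. There is no depth.
- workorder.hand_in(): hands the job in, once; it reports no verdict.
Trained networks look in a picture, given as the dict that the camera call returned (one of the last four; its "shot" number tells which), for a name from the list of things; names that differ only in an ending like _2 or _b are one class to them, and where a whole thing is asked for, a point or a joint stands for the part that bears it (a point fixed in the world has none). Each returns a list of dicts, best first, with "p" (0 to 1); they miss things now and then, are a little off and sometimes report something else, mostly with a low value. They report only what shows in the picture. A call takes as long as a camera call.
- finder.find_in(query, picture): "rect" ([left, top, right, bottom] in pixels, round what is visible of it).
The state is a dict: "time_s": time; "joint_positions": joint angles; "qd": joint speeds; "tau": joint torques, N m; "ee_pos": TCP position; "orientation": TCP orientation; "force": force on the tool from outside, world axes, zero at the start; "moment": the same for the moment, N m; "gripper_width": opening from 0.0 (shut) to 1.0 (fully open).
Only numpy, scipy, OpenCV 4.12 (cv2) and the standard library are available. Lean on these libraries where they do the work, as an engineer would, in place of code of your own. Each camera call takes 0.05 s, during which the arm holds its last target. There are 200 camera calls.

TASK

Clear the loose wooden stave off the ring stand and lay it flat in the shallow plywood tray. Then lift the round-bottomed pot drum out of the cradle it leans in and set it gently, without dropping or knocking it, into the ring stand so that it stands upright, level and centred with its neck straight up, and let go. Leave everything else on the bench where it is.

Things in the scene. Friction and masses are not known exactly. Their poses are not given: they have to be found in the camera images.
- pot_mid (a point): Wooden pot drum, 180 mm tall, 0.32 kg: 130 mm ball with a straight open 8-sided neck, 48 mm across flats (20 mm wide; x and y axes are normal to flats). Point on the axis half-way up, z out of the mouth. Along z from here: ball centre -25, mouth rim +90, grippable neck +36 to +90 mm. Starts leaning 41 degrees from upright in the cradle, neck up and towards the robot's right, two flats facing sideways.
- cradle: Fixed plywood cradle, board 190 x 120 x 14 mm; origin on the bench surface; the pot's neck leans towards its -x. Four pegs carry the ball (its centre 20 mm along +x, 92 mm above the bench); a 44 mm wide post with two horns, up to 161 mm high, props the neck near its rim, from below only. The neck's two sides are free; the pot lifts straight up past the horns with 7 mm to spare.
- ring_stand: Fixed dark wooden ring stand: outside 132 mm (base 160 mm), round opening 96 mm on top, top edge 42 mm above the bench. Origin on its axis on the bench surface. With the pot seated, the ball rests on the opening's inner edge, its centre 86 mm and the pot's half-way point 111 mm above the bench. The ball centres itself, but the pot keeps whatever lean it is let go with.
- stave_mid (a point): Flat straight wooden stave 180 x 42 x 12 mm, 0.09 kg; point at its centre, x axis along its length, z axis through its thickness. It starts lying flat across the top of the ring stand (its centre 48 mm above the bench).
- tray: Fixed shallow open plywood tray 240 x 130 mm (x by y), walls 6 mm thick and 28 mm high, inner floor 6 mm above the bench. Origin at the centre of its underside.
- block_plane: Bystander: hand plane 200 x 58 mm, 81 mm high, near the robot; origin under its centre.
- mallet: Bystander: wooden mallet lying down, head 65 x 105 x 65 mm, handle 190 mm; origin under the head's centre.
- shell: Bystander: small closed barrel-shaped wooden drum shell, 144 mm across, 120 mm high; origin under its centre.
- glue: Bystander: white bottle 60 mm across, 160 mm high; origin under its centre.
- can: Bystander: metal can 90 mm across, 100 mm high; origin under its centre.
- offcut: Bystander: dark wood block 150 x 70 x 45 mm; origin under its centre.
- hoop: Bystander: thin wooden hoop lying flat, 110 mm across, 12 mm high; origin under its centre.

How it is judged:
By the outcome, as a careful person would: the job done as asked, in the order asked, and still so for the second after the job is handed in, with the robot touching nothing.
It also fails if it takes over 61 s, if anything falls off the work surface, if the arm or the gripper's body presses on something with over 40 N, if the wrist force passes 120 N, or if a joint passes its speed limit or range.

## Working session

There is one attempt and no reset: what is moved stays moved. The work goes in short steps, Python scripts to look and compute and a tool call to move; the robot and the scene stay as the last step left them, time stands still between calls to the robot, and variables do not carry over. Pictures are saved under pics/ and viewed, about 8 in all and at most 12, crops included, and the job is handed in when it is done.

Besides the shell and the picture viewer there is one more tool, called after "Emit:" in YAML: its name, and indented under it one key for each argument. carry_out: Moves the arm, as the interface text tells. Its arguments: {"type":"object","properties":{"rows":{"type":"array","items":{"type":"array","items":{"type":"array","items":{"type":"number"}}}},"newtons":{"type":"number"}},"required":["rows"]}

```bash
mkdir -p pics
cat > h.py <<'E'
import numpy as np, cv2
from cell import manip, optics, workorder, finder
def cam(n):
    return optics.camera(n)
def save(c,f): cv2.imwrite('pics/'+f,c['color'][:,:,::-1])
def KRT(c):
    K=np.array([[c['fx'],0,c['cx']],[0,c['fy'],c['cy']],[0,0,1.]]);R,_=cv2.Rodrigues(np.array(c['rvec'],float));return K,R,np.array(c['tvec'],float).reshape(3)
def ray(c,u,v,z):
    K,R,t=KRT(c);d=R.T@np.linalg.inv(K)@[u,v,1];o=-R.T@t
    return o+d*(z-o[2])/d[2]
def proj(c,P):
    K,R,t=KRT(c);q=(np.atleast_2d(P)@R.T+t)@K.T;return q[:,:2]/q[:,2:]
E
python3 - <<'E'
from h import *
np.set_printoptions(precision=3,suppress=True)
s=manip.state();print({k:np.round(v,3) for k,v in s.items()})
cs={n:cam(n) for n in('scene','side','wrist')}
for n,c in cs.items():
    K,R,t=KRT(c);print(n,'pos',-R.T@t,'fwd',R[2],'fx',c['fx'])
for n in('scene','side'):
    for q in ['pot_mid','cradle','ring_stand','stave_mid','tray','block_plane','mallet','shell','glue','can','offcut','hoop']:
        r=finder.find_in(q,cs[n]);print(n,q,[(np.round(x['rect']).tolist(),round(x['p'],2)) for x in r[:2]])
im=np.hstack([cs['scene']['color'],cs['side']['color']])
save(cs['scene'],'scene0.png');save(cs['side'],'side0.png')
E
```

```text
{'time_s': np.float64(0.0), 'joint_positions': array([ 1.237,  0.351,  1.652, -0.   ,  1.139, -0.085]), 'qd': array([-0.001, -0.001, -0.001,  0.001, -0.001, -0.   ]), 'tau': array([  0.002, -49.731, -28.525,   0.07 ,   0.026,  -0.   ]), 'ee_pos': array([0.135, 0.533, 0.218]), 'orientation': array([-0.   ,  0.124,  0.992, -0.001]), 'force': array([ 0.202, -0.623,  0.001]), 'moment': array([0.025, 0.006, 0.013]), 'gripper_width': np.float64(1.001)}
scene pos [1.418 0.27  0.973] fwd [-0.671 -0.209 -0.712] fx 552.0035552813414
side pos [ 0.196 -0.52   0.837] fwd [ 0.399  0.514 -0.759] fx 509.5928592258954
wrist pos [0.058 0.554 0.384] fwd [ 0.278 -0.072 -0.958] fx 356.2893001971781
scene pot_mid [([297.0, 194.0, 365.0, 272.0], 0.91)]
scene cradle [([269.0, 205.0, 362.0, 295.0], 0.9)]
scene ring_stand [([423.0, 235.0, 498.0, 291.0], 0.94)]
scene stave_mid [([210.0, 266.0, 258.0, 299.0], 0.5)]
scene tray [([169.0, 171.0, 251.0, 248.0], 0.92), ([297.0, 192.0, 360.0, 275.0], 0.6)]
scene block_plane [([293.0, 176.0, 374.0, 221.0], 0.98)]
scene mallet [([209.0, 286.0, 328.0, 359.0], 0.73)]
sce
[... 353 characters left out ...]
, 328.0, 256.0], 0.97), ([147.0, 166.0, 225.0, 201.0], 0.25)]
side cradle [([258.0, 228.0, 345.0, 309.0], 0.82)]
side ring_stand [([146.0, 168.0, 222.0, 225.0], 0.77)]
side stave_mid [([145.0, 165.0, 226.0, 200.0], 0.95)]
side tray [([290.0, 332.0, 447.0, 480.0], 0.61)]
side block_plane [([185.0, 278.0, 270.0, 363.0], 0.68)]
side mallet [([341.0, 175.0, 438.0, 268.0], 0.63), ([258.0, 189.0, 327.0, 258.0], 0.26)]
side shell [([238.0, 112.0, 295.0, 184.0], 0.64)]
side glue [([431.0, 250.0, 476.0, 323.0], 0.62), ([343.0, 173.0, 436.0, 271.0], 0.24)]
side can [([449.0, 297.0, 511.0, 371.0], 0.72)]
side offcut [([291.0, 164.0, 332.0, 201.0], 0.88)]
side hoop [([376.0, 255.0, 428.0, 302.0], 0.85)]
```

View pics/scene0.png

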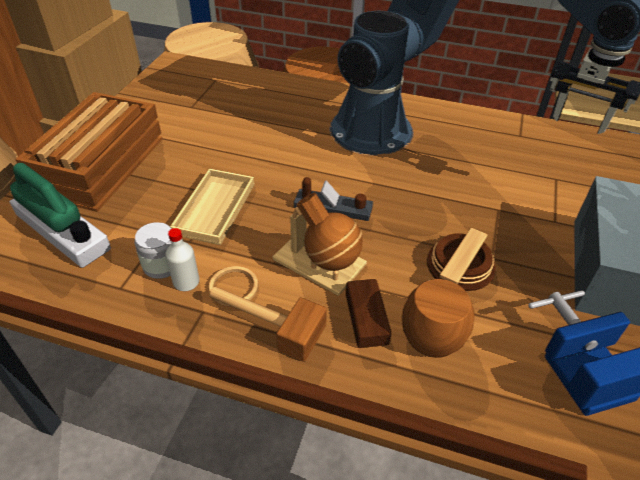

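View pics/side0.png

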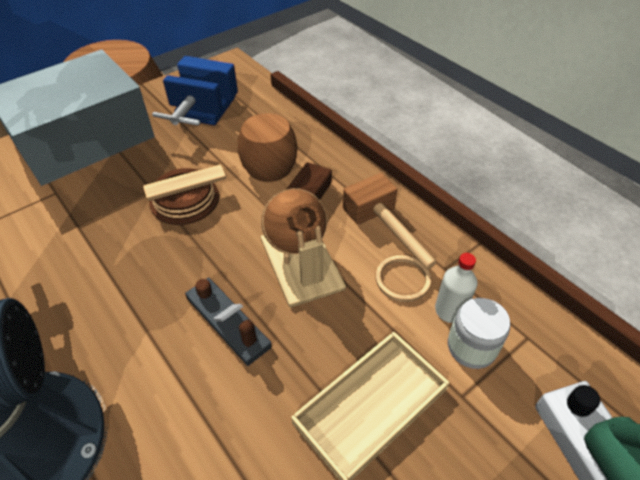

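Scene picture: stave across the ring at about (465,257), pot in its cradle at (330,240), tray at (212,207). The side view shows ring and stave at (184,185), pot neck end at (300,220) and tray at (370,405). I'll zoom in for corners.

Run:
```python
import cv2,numpy as np
a=cv2.imread('pics/scene0.png');b=cv2.imread('pics/side0.png')
def cr(i,x,y): 
    return cv2.resize(i[y:y+75,x:x+100],(400,300),interpolation=cv2.INTER_CUBIC)
def cr2(i,x,y): return cv2.resize(i[y:y+100,x:x+133],(400,300),interpolation=cv2.INTER_CUBIC)
cv2.imwrite('pics/z1.png',np.vstack([np.hstack([cr(a,410,225),cr(b,140,158)]),np.hstack([cr2(a,265,185-5),cr2(b,245,205)])]))
```

```text
(no output)
```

View pics/z1.png

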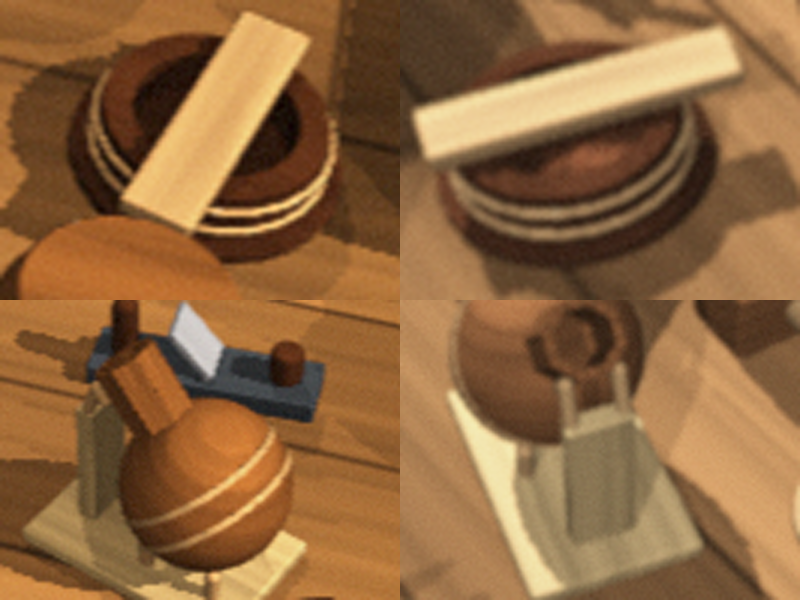

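Run:
```python
from h import *
np.set_printoptions(precision=4,suppress=True)
a=cam('scene');b=cam('side')
def tri(p,q):
    M=[]
    for c in(a,b):
        K,R,t=KRT(c);M.append(K@np.c_[R,t])
    X=cv2.triangulatePoints(M[0],M[1],np.array(p,float).reshape(2,1),np.array(q,float).reshape(2,1));return (X[:3]/X[3]).ravel()
S=[(471.75,228),(487.5,235),(457.5,282),(440.5,275.5)]
T=[(143.75,186.2),(221.2,164.8),(225.8,176),(147.5,198)]
for n,c,P in(('scene',a,S),('side',b,T)):
    X=np.array([ray(c,*p,.054) for p in P]);print('stave',n,X.mean(0),X.tolist())
print('ball',tri((334,241.7),(294.3,220.3)), ray(a,334,241.7,.092),ray(b,294.3,220.3,.092))
for n,c,P in(('cradle scene',a,[(273.3,256.7),(366.7,261.7)]),('cradle side',b,[(345.7,286.7),(290.7,304),(261,235.7)])):
    print(n,np.array([ray(c,*p,.014) for p in P]))
for n,c,P in(('tray scene',a,[(207,171),(254,177),(218,243),(171,236)]),('tray side',b,[(393,336),(447,381),(347,478),(293,418)])):
    X=np.array([ray(c,*p,.028) for p in P]);print(n,X.mean(0),X)
# ring from rect
for (u,v) in [(427.5,0)]: pass
print('ring base side L/R',ray(b,150,205,.008),ray(b,219.5,193,.008))
from scipy.optimize import least_squares
th=np.linspace(0,2*np.pi,90)
def bb(c,x):
    P=np.vstack([np.c_[x[0]+.08*np.cos(th),x[1]+.08*np.sin(th),0*th+.01],np.c_[x[0]+.066*np.cos(th),x[1]+.066*np.sin(th),0*th+.042]]);u=proj(c,P);return np.r_[u.min(0),u.max(0)]
# scene rect l,t,r ; side l, r, b
def res(x): A=bb(a,x);B=bb(b,x);return np.r_[A[0]-427,A[2]-495,A[3]-290,B[0]-150,B[2]-219.7,B[3]-224]
r=least_squares(res,[.6,.3]);print('ring',r.x,r.fun)
```

```text
stave scene [0.494  0.3381 0.054 ] [[0.4025646901442883, 0.34269920677866983, 0.05400000000000005], [0.41456089510594385, 0.3809485552100292, 0.05400000000000005], [0.5828999688657776, 0.3334193079800163, 0.05399999999999994], [0.5760970956665318, 0.2953001984952616, 0.05400000000000005]]
stave side [0.4879 0.3333 0.054 ] [[0.40702057722572493, 0.3768275514712478, 0.05400000000000005], [0.5800520516573341, 0.32948791036983893, 0.05400000000000005], [0.5679258112380473, 0.289823724268772, 0.05400000000000005], [0.39659298916525254, 0.3371215847526372, 0.05400000000000005]]
ball [0.5871 0.0529 0.0916] [0.5876 0.053  0.092 ] [0.5869 0.0526 0.092 ]
cradle scene [[ 0.6071 -0.0877  0.014 ]
 [ 0.5522  0.1252  0.014 ]]
cradle side [[ 0.5996 -0.094   0.014 ]
 [ 0.4908 -0.0587  0.014 ]
 [ 0.5451  0.1215  0.014 ]]
tray scene [ 0.4996 -0.2914  0.028 ] [[ 0.3809 -0.3672  0.028 ]
 [ 0.3635 -0.2366  0.028 ]
 [ 0.6196 -0.2227  0.028 ]
 [ 0.6343 -0.3393  0.028 ]]
tray side [ 0.4783 -0.3011  0.028 ] [[ 0.5884 -0.2368  0.028 ]
 [ 0.5992 -0.3559  0.028 ]
 [ 0.367  -0.3675  0.028 ]
 [ 0.3584 -0.2443  0.028 ]]
ring base side L/R [0.4025 0.363  0.008 ] [0.5471 0.2965 0.008 ]
ring [0.4783 0.3345] [-0.7558  0.1172 -1.8262  0.0112  0.2947 -2.0642]
```

Emit:
carry_out:
  rows:
    - [[0, 0, 0, -0.03, -0.01, 0, 0.062], [0, 0, 0, -0.08, -0.022, 0, 0.062], [0, 0, 0, -0.13, -0.036, 0.01, 0.062], [0, 0, 0, -0.18, -0.05, 0.02, 0.062], [0, 0, 0, -0.23, -0.064, 0.03, 0.062], [0, 0, 0, -0.28, -0.078, 0.04, 0.062], [0, 0, 0, -0.33, -0.092, 0.05, 0.062], [0, 0, 0, -0.365, -0.1, 0.06, 0.062], [0, 0, 0, -0.383, -0.106, 0.06, 0.062], [0, 0, 0, -0.383, -0.106, 0.06, 0.062]]
  newtons: 25

```text
time_s: 2.45
ee_pos: [0.4825, 0.3343, 0.158]
orientation: [-0.0, 0.126, 0.992, -0.0]
force: [-0.4, 0.5, -0.2]
gripper_width: 0.667
```

```bash
cat >> h.py <<'E'
from scipy.spatial.transform import Rotation as Ro
def tool():
    s=manip.state();q=np.array(s['orientation']);return np.array(s['ee_pos']),Ro.from_quat(np.r_[q[1:],q[0]])
np.set_printoptions(precision=4,suppress=True)
E
python3 - <<'E'
from h import *
c=cam('wrist');save(c,'w1.png');p,R=tool();print(p,R.as_matrix());print(manip.state()['time_s'],manip.state()['gripper_width'])
for q in('ring_stand','stave_mid'): print(q,finder.find_in(q,c)[:2])
E
```

```text
[0.4811 0.3353 0.1583] [[-0.9687  0.2483 -0.0005]
 [ 0.2483  0.9687 -0.0002]
 [ 0.0005 -0.0003 -1.    ]]
2.5 0.6639339482032044
ring_stand [{'rect': [231.8, 132.8, 408.8, 301.0], 'p': 0.81}]
stave_mid [{'rect': [299.1, 129.7, 358.4, 348.9], 'p': 0.85}, {'rect': [16.7, 328.5, 71.0, 365.4], 'p': 0.17}]
```

View pics/w1.png

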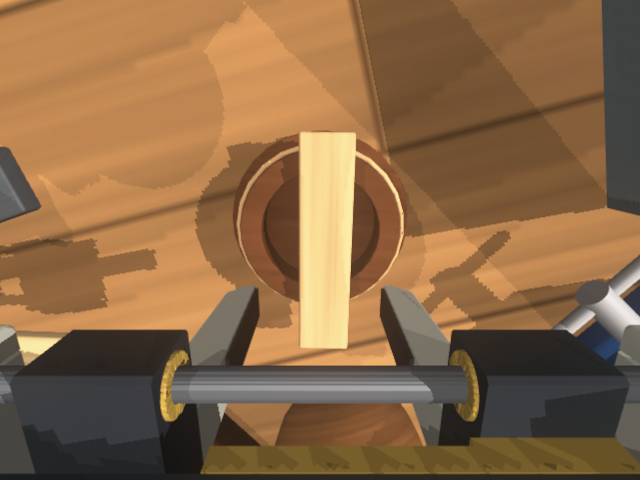

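Wrist view: the stave runs from (327,132) to (324,349), nearly aligned. The ring opening spans columns 263 to 378 and is centred near (321,225).

Run:
```python
from h import *
c=cam('wrist');p,R=tool()
X=np.array([ray(c,*q,.054) for q in [(299,132),(355,132),(347,349),(300,349)]]);m=X.mean(0)
print(X,'mid',m,'tool',R.inv().apply(m-p)); d=R.inv().apply((X[2]+X[3]-X[0]-X[1])/2);print('dir tool',d)
th=np.linspace(0,2*np.pi,90)
from scipy.optimize import least_squares
def f(x,r=.066,z=.042):
    u=proj(c,np.c_[x[0]+r*np.cos(th),x[1]+r*np.sin(th),0*th+z]);return np.r_[u.min(0),u.max(0)]
l=least_squares(lambda x:(f(x)-np.array([238,0,404,0]))[[0,2]],m[:2]) # L/R only
l2=least_squares(lambda x:(f(x,.048)-np.array([263,175,378,283]))[[0,2]],m[:2])
print(l.x,f(l.x),l2.x,f(l2.x,.048))
l=least_squares(lambda x:np.r_[(f(x,.08,.008)-np.array([232,130,409,301])),f(x)[[0,2]]-[238,404]],m[:2]);print(l.x,l.fun, R.inv().apply(np.r_[l.x,.042]-p))
```

```text
[[0.3948 0.3445 0.054 ]
 [0.4048 0.3838 0.054 ]
 [0.5786 0.3379 0.054 ]
 [0.5686 0.2983 0.054 ]] mid [0.4867 0.3411 0.054 ] tool [-0.0058  0.006   0.1048]
dir tool [-0.1798 -0.002  -0.    ]
[0.4471 0.3478] [238.     109.4986 404.     275.1835] [0.4935 0.3357] [263.     197.7983 378.     307.1723]
[0.4733 0.341 ] [ 0.5584 -0.8687 -0.2     0.7106  2.0618 -2.3837] [0.0071 0.0026 0.1168]
```

Emit:
carry_out:
  rows:
    - [[0, 0, 0, -0.004, 0.006, 0.03, 0.062], [0, 0, 0, -0.004, 0.006, 0.065, 0.062], [0, 0, 0, -0.004, 0.006, 0.095, 0.062], [0, 0, 0, -0.004, 0.006, 0.108, 0.062], [0, 0, 0, -0.004, 0.006, 0.113, 0.062], [0, 0, 0, -0.004, 0.006, 0.113, 0.06], [0, 0, 0, -0.004, 0.006, 0.113, 0.03], [0, 0, 0, -0.004, 0.006, 0.113, 0.03], [0, 0, 0, -0.004, 0.006, 0.113, 0.03], [0, 0, 0, -0.004, 0.006, 0.113, 0.03], [0, 0, 0, -0.004, 0.006, 0.113, 0.03]]
  newtons: 25

```text
time_s: 3.75
ee_pos: [0.4854, 0.3418, 0.0468]
orientation: [0.0, 0.124, 0.992, 0.0]
force: [-1.9, -1.7, 6.7]
gripper_width: 0.449
```

Emit:
carry_out:
  rows:
    - [[0, 0, 0, 0, 0, -0.01, 0.03], [0, 0, 0, 0, 0, -0.03, 0.03], [0, 0, 0, 0, 0, -0.07, 0.03], [0, 0, 0, 0, 0, -0.11, 0.03], [0, 0, 0, 0, 0, -0.15, 0.03], [0, 0, 0, 0, 0, -0.19, 0.03], [0, 0, 0, 0, 0, -0.225, 0.03], [0, 0, 0, 0, 0, -0.245, 0.03], [0, 0, 0, 0, 0, -0.253, 0.03], [0, 0, 0, 0, 0, -0.253, 0.03]]

```text
time_s: 4.75
ee_pos: [0.4852, 0.3416, 0.3005]
orientation: [0.001, 0.124, 0.992, 0.001]
force: [-0.1, -0.7, -1.0]
gripper_width: 0.447
```

Emit:
carry_out:
  rows:
    - [[0, 0, 0, -0.007, -0.03, 0, 0.03], [0, 0, 0, -0.019, -0.075, 0, 0.03], [0, 0, -4, -0.031, -0.12, 0, 0.03], [0, 0, -8, -0.043, -0.165, 0, 0.03], [0, 0, -12, -0.054, -0.21, 0, 0.03], [0, 0, -17, -0.066, -0.255, 0, 0.03], [0, 0, -17, -0.077, -0.3, 0, 0.03], [0, 0, -17, -0.089, -0.345, 0, 0.03], [0, 0, -17, -0.1, -0.39, 0, 0.03], [0, 0, -17, -0.112, -0.435, 0, 0.03], [0, 0, -17, -0.123, -0.475, 0, 0.03], [0, 0, -17, -0.128, -0.495, 0, 0.03]]

```text
time_s: 5.95
ee_pos: [0.4869, -0.1724, 0.2981]
orientation: [-0.0, -0.023, 1.0, 0.001]
force: [0.7, 0.7, -1.2]
gripper_width: 0.448
```

Run:
```python
from h import *
p,R=tool();print(p,R.as_matrix(),manip.state()['gripper_width'],manip.state()['time_s'])
T=np.array([.484,-.297,.3]);print(R.inv().apply(T-p))
c=cam('wrist');print(finder.find_in('tray',c)[:2]);save(c,'w2.png')
```

```text
[ 0.4869 -0.1724  0.2981] [[-0.9989 -0.0467 -0.0003]
 [-0.0467  0.9989  0.0022]
 [ 0.0002  0.0022 -1.    ]] 0.44794392044606285 5.95
[ 0.0087 -0.1244 -0.0022]
[{'rect': [151.3, 89.7, 275.8, 287.2], 'p': 0.71}]
```

Emit:
carry_out:
  rows:
    - [[0, 0, 0, 0.002, -0.04, 0.02, 0.03], [0, 0, 0, 0.005, -0.08, 0.06, 0.03], [0, 0, 0, 0.008, -0.115, 0.1, 0.03], [0, 0, 0, 0.008, -0.124, 0.14, 0.03], [0, 0, 0, 0.008, -0.124, 0.16, 0.03], [0, 0, 0, 0.008, -0.124, 0.16, 0.03], [0, 0, 0, 0.008, -0.124, 0.16, 0.03]]

```text
time_s: 6.75
ee_pos: [0.4849, -0.2947, 0.138]
orientation: [-0.0, -0.023, 1.0, 0.001]
force: [0.1, -0.9, -1.2]
gripper_width: 0.449
```

Run:
```python
from h import *
p,R=tool();print(p,manip.state()['gripper_width'],manip.state()['time_s'])
c=cam('wrist');print(finder.find_in('tray',c)[:2]);save(c,'w3.png')
```

```text
[ 0.4849 -0.2947  0.138 ] 0.44858617699826175 6.75
[]
```

View pics/w3.png

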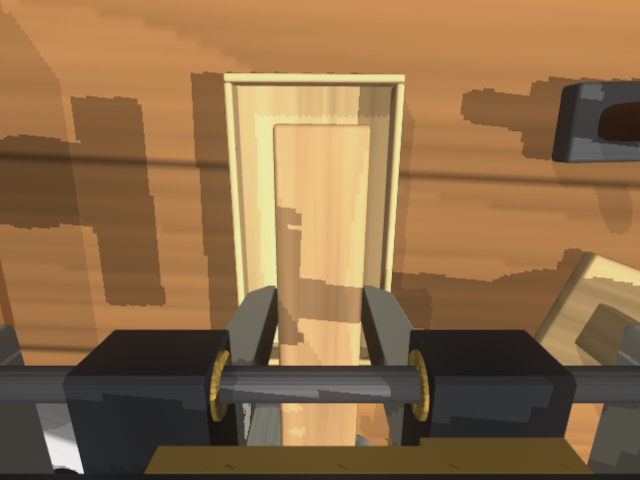

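The stave is aligned inside the tray outline. The tray's near rim corners are at (225,73) and (404,75).

Run:
```python
from h import *
p,R=tool();c=cam('wrist')
A=[ray(c,*q,.028) for q in [(225,73),(404,75)]];B=[ray(c,242,290,.028),ray(c,389,290,.028)];print(A,B)
m=(A[0]+A[1])/2; y=(A[0]-A[1]);print(np.linalg.norm(y)); y/=np.linalg.norm(y); x=np.array([-y[1],y[0],0]); x*=np.sign(x[0]); t=m+.12*x; print('center',t,'x',x,R.inv().apply(t-p))
print('stave end (top z~.145)',ray(c,275,126,.145),ray(c,369,126,.145),'stave off')
```

```text
[array([ 0.365 , -0.3662,  0.028 ]), array([ 0.3603, -0.2393,  0.028 ])] [array([ 0.5317, -0.3568,  0.028 ]), array([ 0.526 , -0.2328,  0.028 ])]
0.1270498781735296
center [ 0.4826 -0.2984  0.028 ] x [0.9993 0.0365 0.    ] [ 0.0033 -0.0031  0.1113]
stave end (top z~.145) [ 0.4018 -0.3166  0.145 ] [ 0.4    -0.2766  0.145 ] stave off
```

Emit:
carry_out:
  rows:
    - [[0, 0, 0, 0.008, -0.003, 0.03, 0.03], [0, 0, 0, 0.008, -0.003, 0.07, 0.03], [0, 0, 0, 0.008, -0.003, 0.1, 0.03], [0, 0, 0, 0.008, -0.003, 0.115, 0.03], [0, 0, 0, 0.008, -0.003, 0.121, 0.03], [0, 0, 0, 0.008, -0.003, 0.125, 0.03], [0, 0, 0, 0.008, -0.003, 0.126, 0.03], [0, 0, 0, 0.008, -0.003, 0.126, 0.06], [0, 0, 0, 0.008, -0.003, 0.126, 0.06], [0, 0, 0, 0.008, -0.003, 0.126, 0.06], [0, 0, 0, 0.008, -0.003, 0.126, 0.06], [0, 0, 0, 0.008, -0.003, 0.126, 0.06]]

```text
time_s: 8.1
ee_pos: [0.4779, -0.2987, 0.0135]
orientation: [0.001, -0.023, 1.0, 0.0]
force: [-0.8, 0.3, 0.2]
gripper_width: 0.643
```

Emit:
carry_out:
  rows:
    - [[0, 0, 0, 0, 0, -0.02, 0.065], [0, 0, 0, 0, 0, -0.06, 0.093], [0, 0, 0, 0, 0, -0.11, 0.093], [0, 0, 0, 0, 0, -0.16, 0.093], [0, 0, 0, 0, 0, -0.21, 0.093], [0, 0, 0, 0, 0, -0.26, 0.093], [0, 0, 0, 0, 0, -0.3, 0.093], [0, 0, 0, 0, 0, -0.3, 0.093]]

```text
time_s: 8.9
ee_pos: [0.4787, -0.2999, 0.3193]
orientation: [0.005, -0.023, 1.0, -0.003]
force: [-0.2, 0.4, -0.7]
gripper_width: 1.002
```

```bash
cat >> h.py <<'E'
def goal(P,x,y,z):
    "shift (m) and turn (deg) in present tool axes to bring TCP to P with tool axes x,y,z"
    p,R=tool();M=Ro.from_matrix(np.c_[x,y,z])
    return (R.inv()*M).as_rotvec(degrees=True), R.inv().apply(np.array(P)-p)
def leanaxes(psi,tilt=np.radians(41)):
    h=np.array([np.cos(psi),np.sin(psi),0]);a=np.sin(tilt)*h+[0,0,np.cos(tilt)];y=np.array([-h[1],h[0],0]);z=-a
    return a,np.cross(y,z),y,z
E
python3 - <<'E'
from h import *
a=cam('scene');b=cam('side');w=cam('wrist');save(w,'w4.png')
print(ray(b,301.7,218.3,.179),ray(a,265+125/3,180+70/3,.179), 'ball',.587,.053)
for c,n in((a,'sc'),(b,'si'),(w,'w')):
  for q in('stave_mid','tray','pot_mid'):
    print(n,q,[(np.round(x['rect']).tolist(),round(x['p'],2)) for x in finder.find_in(q,c)[:1]])
print(manip.state()['joint_positions'])
ax,x,y,z=leanaxes(np.radians(-106.7));B=np.array([.587,.053,.092])
print(x,y,z);print(goal(B+.2*ax,x,y,z))
im=np.hstack([cv2.resize(w['color'],(400,300)),cv2.resize(b['color'][150:330,200:440],(400,300))])
cv2.imwrite('pics/c5.png',im[:,:,::-1])
E
```

```text
[ 0.5543 -0.0186  0.179 ] [ 0.5781 -0.0144  0.179 ] ball 0.587 0.053
sc stave_mid [([194.0, 182.0, 233.0, 228.0], 0.86)]
sc tray [([172.0, 167.0, 252.0, 247.0], 0.74)]
sc pot_mid [([298.0, 194.0, 361.0, 274.0], 0.96)]
si stave_mid [([328.0, 361.0, 418.0, 448.0], 0.62)]
si tray [([291.0, 333.0, 448.0, 480.0], 0.68)]
si pot_mid [([259.0, 190.0, 319.0, 256.0], 0.67)]
w stave_mid [([301.0, 132.0, 340.0, 272.0], 0.92)]
w tray [([264.0, 105.0, 377.0, 290.0], 0.64)]
w pot_mid []
[-0.643   0.2964  1.4914  0.0017  1.3533 -2.2606]
[0.2169 0.7229 0.6561] [ 0.9578 -0.2874  0.    ] [ 0.1885  0.6284 -0.7547]
(array([-38.7843,  27.5581, 104.0698]), array([-0.0823,  0.2226,  0.0706]))
```

View pics/c5.png

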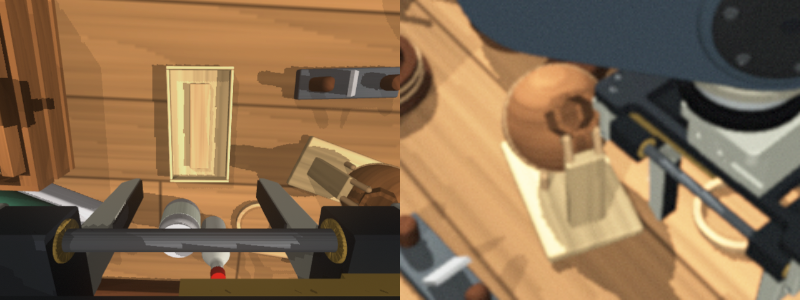

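The stave lies flat inside the tray. Next I turn the tool toward the pot's lean axis and stop short of the rim.

Emit:
carry_out:
  rows:
    - [[-2.7, 1.9, 7.3, -0.004, 0.01, -0.02, 0.093], [-5.4, 3.8, 14.6, -0.008, 0.02, -0.03, 0.093], [-8.1, 5.8, 21.8, -0.012, 0.03, -0.03, 0.093], [-10.8, 7.7, 29.1, -0.016, 0.04, -0.03, 0.093], [-13.6, 9.6, 36.4, -0.02, 0.05, -0.03, 0.093], [-16.3, 11.6, 43.7, -0.024, 0.06, -0.03, 0.093], [-19.0, 13.5, 51.0, -0.028, 0.07, -0.03, 0.093], [-21.7, 15.4, 58.2, -0.032, 0.08, -0.03, 0.093], [-24.4, 17.3, 65.5, -0.036, 0.09, -0.03, 0.093], [-27.1, 19.3, 72.8, -0.04, 0.1, -0.03, 0.093], [-29.9, 21.2, 80.1, -0.044, 0.11, -0.03, 0.093], [-30.6, 21.7, 82.1, -0.046, 0.12, -0.03, 0.093]]

```text
time_s: 10.7
ee_pos: [0.5176, -0.177, 0.3428]
orientation: [-0.177, 0.63, 0.718, 0.238]
force: [-1.2, -0.2, 0.3]
gripper_width: 1.0
```

Run:
```python
from h import *
ax,x,y,z=leanaxes(np.radians(-108));B=np.array([.587,.053,.092])
print(tool()[0],goal(B+.2*ax,x,y,z),manip.state()['joint_positions'])
```

```text
[ 0.5176 -0.177   0.3428] (array([-8.8764,  5.6526, 22.6603]), array([0.0269, 0.0266, 0.143 ])) [-0.6606  0.3909  1.4054  0.4966  1.6887 -0.8189]
```

Emit:
carry_out:
  rows:
    - [[-2.5, 1.6, 6.5, 0.006, 0.006, 0.02, 0.093], [-5, 3.2, 13, 0.013, 0.013, 0.055, 0.093], [-7.5, 4.8, 19, 0.02, 0.02, 0.09, 0.093], [-8.9, 5.65, 22.7, 0.025, 0.025, 0.12, 0.093], [-8.9, 5.65, 22.7, 0.027, 0.027, 0.14, 0.093], [-8.9, 5.65, 22.7, 0.027, 0.027, 0.143, 0.093], [-8.9, 5.65, 22.7, 0.027, 0.027, 0.143, 0.093]]

```text
time_s: 11.4
ee_pos: [0.5469, -0.0718, 0.2432]
orientation: [-0.206, 0.758, 0.551, 0.283]
force: [0.3, 0.3, 0.1]
gripper_width: 1.0
```

Run:
```python
from h import *
c=cam('wrist');save(c,'w6.png');p,R=tool();print(p,R.as_matrix());print(manip.state()['joint_positions'],manip.state()['time_s'])
print(finder.find_in('pot_mid',c)[:1],finder.find_in('cradle',c)[:1])
for psi in(-105,-108,-112):
  ax=leanaxes(np.radians(psi))[0];B=np.array([.587,.053,.092]);print(psi,proj(c,[B+.115*ax,B]))
```

```text
[ 0.5472 -0.0722  0.2437] [[ 0.2331  0.9509  0.2036]
 [ 0.718  -0.3095  0.6235]
 [ 0.6559  0.0009 -0.7549]]
[-0.5484  0.3968  1.6998  0.7192  1.3201 -0.5195] 11.45
[{'rect': [252.7, 152.5, 378.6, 286.0], 'p': 0.84}] [{'rect': [264.2, 258.0, 375.7, 360.9], 'p': 0.96}]
-105 [[323.9945 253.2671]
 [318.8022 219.3725]]
-108 [[318.644  253.3965]
 [318.8022 219.3725]]
-112 [[311.5136 253.1677]
 [318.8022 219.3725]]
```

View pics/w6.png

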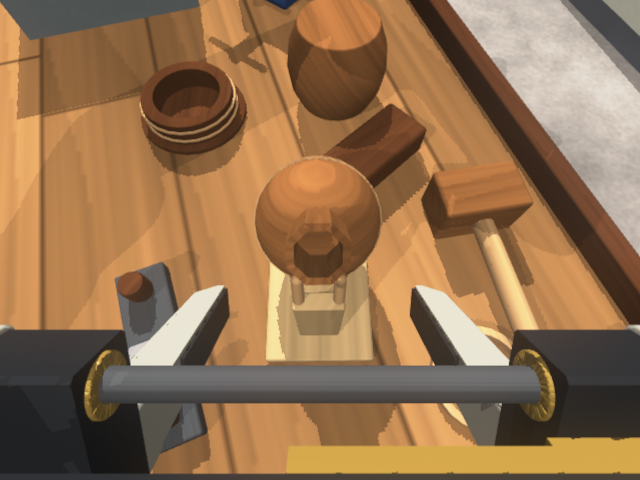

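The rim is centred near (318,255) and the ball near (318,219). That matches the prediction for a −108° heading, so I'll go in along the neck axis.

Emit:
carry_out:
  rows:
    - [[0, 0, 0, 0, 0, 0.02, 0.093], [0, 0, 0, 0, 0, 0.05, 0.093], [0, 0, 0, 0, 0, 0.08, 0.093], [0, 0, 0, 0, 0, 0.105, 0.093], [0, 0, 0, 0, 0, 0.12, 0.093], [0, 0, 0, 0, 0, 0.125, 0.093], [0, 0, 0, 0, 0, 0.125, 0.093]]

```text
time_s: 12.25
ee_pos: [0.5731, 0.0051, 0.1498]
orientation: [-0.205, 0.758, 0.55, 0.284]
force: [-0.1, -0.5, 0.3]
gripper_width: 1.002
```

Emit:
carry_out:
  rows:
    - [[0, 0, 0, 0, 0, 0, 0.07], [0, 0, 0, 0, 0, 0, 0.055], [0, 0, 0, 0, 0, 0, 0.05], [0, 0, 0, 0, 0, 0, 0.05], [0, 0, 0, 0, 0, 0, 0.05], [0, 0, 0, 0, 0, 0, 0.05]]
  newtons: 10

```text
time_s: 12.85
ee_pos: [0.5728, 0.0052, 0.1499]
orientation: [-0.205, 0.758, 0.551, 0.284]
force: [-4.9, 1.4, 3.1]
gripper_width: 0.554
```

Run:
```python
from h import *
c=cam('wrist');save(c,'w7.png');p,R=tool();s=manip.state();print(p,s['gripper_width']*.093,s['force'],s['time_s'])
ax,x,y,z=leanaxes(np.radians(-108));B=np.array([.587,.053,.092]);print(goal(B+.075*ax,x,y,z))
print(proj(c,[B+.115*ax,B]),[R.inv().apply([0,0,1])])
```

```text
[0.5725 0.0055 0.1498] 0.05052100023391916 [-4.0842  1.7569  3.0445] 12.9
(array([ 0.0312, -0.0143,  0.0191]), array([-0.0005, -0.0009,  0.0012]))
[[316.2709 348.1268]
 [317.2786 257.2767]] [array([ 0.6562,  0.0006, -0.7545])]
```

View pics/w7.png

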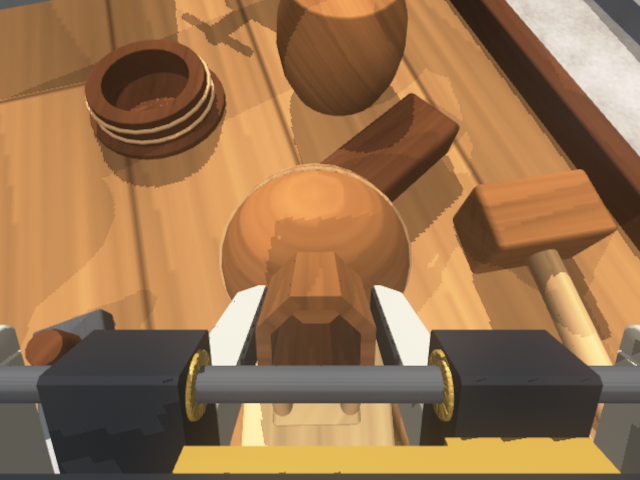

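Emit:
carry_out:
  rows:
    - [[0, 0, 0, 0, -0.001, 0, 0.045], [0, 0, 0, 0, -0.001, 0, 0.04], [0, 0, 0, 0, -0.001, 0, 0.04], [0, 0, 0, 0, -0.001, 0, 0.04], [0, 0, 0, 0, -0.001, 0, 0.04], [0, 0, 0, 0, -0.001, 0, 0.04]]
  newtons: 55

```text
time_s: 13.5
ee_pos: [0.5713, 0.0058, 0.1498]
orientation: [-0.206, 0.758, 0.551, 0.283]
force: [-4.9, -1.2, 4.6]
gripper_width: 0.514
```

Emit:
carry_out:
  rows:
    - [[0, 0, 0, 0.0033, 0, -0.0038, 0.04], [0, 0, 0, 0.0066, 0, -0.0075, 0.04], [0, 0, 0, 0.013, 0, -0.015, 0.04], [0, 0, 0, 0.023, 0, -0.0265, 0.04], [0, 0, 0, 0.036, 0, -0.0415, 0.04], [0, 0, 0, 0.052, 0, -0.06, 0.04], [0, 0, 0, 0.068, 0, -0.078, 0.04], [0, 0, 0, 0.085, 0, -0.098, 0.04], [0, 0, 0, 0.1, 0, -0.115, 0.04], [0, 0, 0, 0.11, 0, -0.1265, 0.04], [0, 0, 0, 0.112, 0, -0.129, 0.04], [0, 0, 0, 0.112, 0, -0.129, 0.04]]

```text
time_s: 14.7
ee_pos: [0.5711, 0.0056, 0.3207]
orientation: [-0.206, 0.758, 0.551, 0.283]
force: [-0.3, 0.1, -3.5]
gripper_width: 0.514
```

Run:
```python
from h import *
c=cam('wrist');p,R=tool();s=manip.state();print(p,R.as_matrix()[:,2],s['gripper_width']*.093,s['force'],s['moment'],s['time_s'],s['joint_positions'])
print(finder.find_in('pot_mid',c)[:1])
a=cam('scene');b=cam('side');save(b,'b8.png')
for n,k in(('scene',a),('side',b)): print(n,finder.find_in('pot_mid',k)[:1])
# upright goal with yaw same, over ring at safe height
y=R.as_matrix()[:,1];y=np.array([y[0],y[1],0]);y/=np.linalg.norm(y);z=np.array([0,0,-1.]);x=np.cross(y,z)
print('upright',goal([.475,.338,.30],x,y,z))
for yaw in(0,-20,20,40,60,75):
    t=np.radians(yaw);y=np.array([np.cos(t),np.sin(t),0]);print(yaw,goal([.475,.338,.3],np.cross(y,z),y,z)[0])
# ring pixel measure from scene/side/wrist finder
for n,k in(('scene',a),('side',b),('wrist',c)): print(n,finder.find_in('ring_stand',k)[:1])
```

```text
[0.5709 0.0057 0.32  ] [ 0.202   0.624  -0.7548] 0.04801862207948878 [-0.3338 -0.7329 -3.2537] [-0.7401  0.3069 -0.0389] 14.75 [-0.4006  0.3022  1.6339  0.7332  1.353  -0.3068]
[{'rect': [221.5, 163.8, 412.3, 366.2], 'p': 0.83}]
scene [{'rect': [302.2, 125.4, 367.5, 215.6], 'p': 0.73}]
side [{'rect': [255.0, 153.2, 327.5, 195.0], 'p': 0.6}]
upright (array([ -0.0562, -41.0043,  -0.0243]), array([ 0.2029, -0.194 ,  0.2031]))
0 [  6.3783 -40.6706 -17.2308]
-20 [ -0.7779 -40.999    1.9057]
20 [ 13.5289 -39.4855 -36.3487]
40 [ 20.6657 -37.4158 -55.4258]
60 [ 27.779  -34.411  -74.4363]
75 [ 33.0916 -31.4984 -88.6314]
scene [{'rect': [425.3, 231.8, 497.0, 291.6], 'p': 0.73}]
side [{'rect': [148.3, 166.3, 218.9, 223.2], 'p': 0.78}]
wrist [{'rect': [153.6, 136.7, 254.1, 227.4], 'p': 0.93}]
```

Emit:
carry_out:
  rows:
    - [[0, -1.5, 0, 0.006, -0.006, 0.006, 0.04], [0, -5, 0, 0.02, -0.019, 0.02, 0.04], [0, -9, 0, 0.04, -0.039, 0.04, 0.04], [0, -13.5, 0, 0.061, -0.058, 0.061, 0.04], [0, -18, 0, 0.085, -0.081, 0.085, 0.04], [0, -22.5, 0, 0.11, -0.105, 0.11, 0.04], [0, -27, 0, 0.134, -0.128, 0.134, 0.04], [0, -31.5, 0, 0.158, -0.151, 0.158, 0.04], [0, -35.5, 0, 0.179, -0.171, 0.179, 0.04], [0, -38.5, 0, 0.193, -0.184, 0.193, 0.04], [0, -40.5, 0, 0.201, -0.192, 0.201, 0.04], [0, -41, 0, 0.203, -0.194, 0.203, 0.04]]

```text
time_s: 16.35
ee_pos: [0.4738, 0.3402, 0.3002]
orientation: [0.0, 0.808, 0.589, -0.0]
force: [-0.2, 0.0, -2.7]
gripper_width: 0.511
```

Emit:
carry_out:
  rows:
    - [[0, 0, 0, 0, 0, 0, 0.04], [0, 0, 0, 0, 0, 0, 0.04]]

```text
time_s: 16.55
ee_pos: [0.4737, 0.3399, 0.3003]
orientation: [-0.0, 0.808, 0.589, 0.0]
force: [-0.3, -1.2, -2.5]
gripper_width: 0.51
```

Run:
```python
from h import *
p,R=tool();s=manip.state();print(p,R.as_matrix(),s['gripper_width']*.093,s['time_s'])
a=cam('scene');b=cam('side');c=cam('wrist')
for n,k in(('scene',a),('side',b),('wrist',c)):
    for q in('ring_stand','pot_mid'): print(n,q,[(np.round(x['rect'],1).tolist(),x['p']) for x in finder.find_in(q,k)[:1]])
A=cv2.resize(a['color'][130:310,380:540],(0,0),fx=2.5,fy=2.5);B=cv2.resize(b['color'][60:240,110:270],(0,0),fx=2.5,fy=2.5)
cv2.imwrite('pics/c9.png',np.hstack([A,B])[:,:,::-1])
bc=p+[0,0,-.075];print('ball pred',proj(a,[bc,bc+[0,0,.115]]),proj(b,[bc,bc+[0,0,.115]]))
```

```text
[0.4737 0.3399 0.3003] [[ 0.3063  0.9519  0.    ]
 [ 0.9519 -0.3063  0.0002]
 [ 0.0002 -0.     -1.    ]] 0.04743417441572433 16.55
scene ring_stand [([427.2, 234.6, 492.7, 289.3], 0.71)]
scene pot_mid [([448.9, 147.7, 516.6, 225.3], 0.9)]
side ring_stand [([149.9, 167.1, 222.7, 224.2], 0.62)]
side pot_mid [([126.7, 62.7, 194.1, 154.2], 0.71)]
wrist ring_stand [([263.5, 140.3, 379.9, 187.1], 0.66)]
wrist pot_mid [([221.6, 162.7, 413.9, 367.3], 0.72)]
ball pred [[483.7533 191.5855]
 [497.3025 146.3452]] [[159.936  118.8825]
 [144.7274  66.5038]]
```

View pics/c9.png

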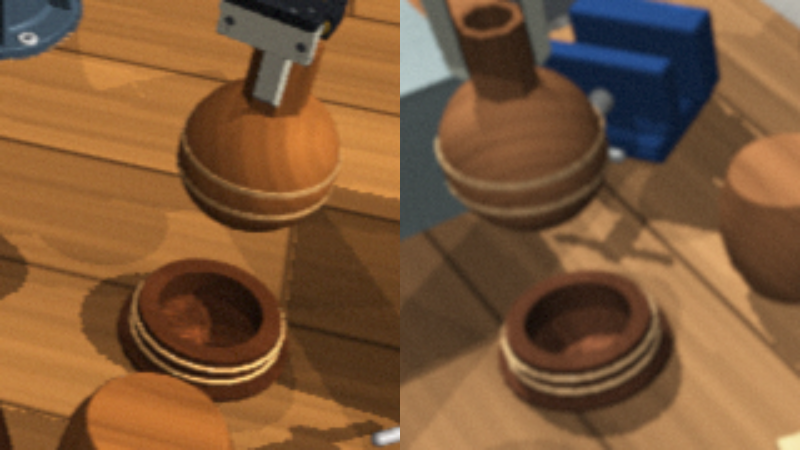

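The pot hangs upright. In the scene view the ring opening is centred near (462,253.5), in the side view near (185,187). I'll fit ring and ball to the image edges.

Run:
```python
from h import *
from scipy.optimize import least_squares
a=cam('scene');b=cam('side');p,R=tool()
print('open',ray(a,462.2,253.6,.042),ray(b,185,187,.042))
th=np.linspace(0,2*np.pi,180)
def ring(c,x):
    P=np.vstack([np.c_[x[0]+r*np.cos(th),x[1]+r*np.sin(th),0*th+z] for r,z in((.08,0),(.08,.01),(.066,.042))]);u=proj(c,P);return np.r_[u.min(0),u.max(0)]
oa=np.array([427.2,0,495.2,290]);ob=np.array([149.5,168,218.7,223.2])
fa=least_squares(lambda x:(ring(a,x)-oa)[[0,2,3]],[.475,.34]);fb=least_squares(lambda x:(ring(b,x)-ob),[.475,.34])
print(fa.x,fa.fun,fb.x,fb.fun)
# gradient-based edge fit of top outer/inner circle & base (dark ring vs surroundings)
for n,c in(('scene',a),('side',b)):
    g=cv2.GaussianBlur(cv2.cvtColor(c['color'],cv2.COLOR_RGB2GRAY),(0,0),.8).astype(np.float32)
    gx=cv2.Sobel(g,cv2.CV_32F,1,0);gy=cv2.Sobel(g,cv2.CV_32F,0,1);m=cv2.GaussianBlur(np.minimum(np.hypot(gx,gy),120),(0,0),1)
    best=[]
    for X in np.arange(.455,.5,.001):
        for Y in np.arange(.32,.36,.001):
            s=0
            for r,z in((.048,.042),(.066,.042),(.08,.0)):
                u=proj(c,np.c_[X+r*np.cos(th),Y+r*np.sin(th),0*th+z]).astype(np.float32)
                s+=cv2.remap(m,u[:,:1],u[:,1:],cv2.INTER_LINEAR).mean()
            best.append((s,X,Y))
    best.sort(reverse=True);print(n,best[:3])
```

```text
open [0.4823 0.3328 0.042 ] [0.482  0.3291 0.042 ]
[0.4746 0.336 ] [-0.7259  0.7123 -0.0788] [0.477 0.338] [-0.6858 -1.4701  0.6955  1.1717]
scene [(np.float32(200.37148), np.float64(0.48000000000000004), np.float64(0.336)), (np.float32(200.1178), np.float64(0.48000000000000004), np.float64(0.335)), (np.float32(200.07425), np.float64(0.47900000000000004), np.float64(0.336))]
side [(np.float32(223.01413), np.float64(0.47500000000000003), np.float64(0.336)), (np.float32(222.63492), np.float64(0.47500000000000003), np.float64(0.337)), (np.float32(222.43893), np.float64(0.47400000000000003), np.float64(0.336))]
```

```bash
cat >> h.py <<'E'
th=np.linspace(0,2*np.pi,180)
def gradmap(c):
    g=cv2.GaussianBlur(cv2.cvtColor(c['color'],cv2.COLOR_RGB2GRAY),(0,0),.8).astype(np.float32)
    return cv2.GaussianBlur(np.minimum(np.hypot(cv2.Sobel(g,cv2.CV_32F,1,0),cv2.Sobel(g,cv2.CV_32F,0,1)),120),(0,0),.8)
def sil(c,C,r=.065):
    K,R,t=KRT(c);o=-R.T@t-C;d=np.linalg.norm(o);n=o/d;u=np.cross(n,[0,0,1]);u/=np.linalg.norm(u);v=np.cross(u,n)  # v down-ish
    if v[2]>0:v=-v
    k=r*np.sqrt(1-r*r/d/d);T=np.linspace(-.5,np.pi+.5,120)
    return proj(c,C+n*r*r/d+k*(np.cos(T)[:,None]*u+np.sin(T)[:,None]*v))
def ballfit(cs,C0,w=.008):
    ms=[gradmap(c) for c in cs];C=np.array(C0,float)
    for st in(.002,.001,.0005):
        G=np.arange(-4,5)*st
        def sc(P):
            s=0
            for c,m in zip(cs,ms):
                q=sil(c,P).astype(np.float32);s+=cv2.remap(m,q[:,:1],q[:,1:],cv2.INTER_LINEAR).mean()
            return s
        b=max(((sc(C+[i,j,k]),i,j,k) for i in G for j in G for k in G));C=C+b[1:]
    return C,b[0]
E
python3 - <<'E'
from h import *
a=cam('scene');b=cam('side');p,R=tool();C0=p-[0,0,.075]
print('tcp',p,'pred',C0);C,s=ballfit([a,b],C0);print('ball',C,s,'rel',C-C0)
E
```

```text
tcp [0.4738 0.3402 0.3002] pred [0.4738 0.3402 0.2252]
ball [0.4738 0.3377 0.2262] 173.93762 rel [ 0.     -0.0025  0.001 ]
```

```bash
cat >> h.py <<'E'
def leanfit(cs,C,yaw,ay=5,step=.5,w=None):
    ms=[gradmap(c) for c in cs];k=np.radians(22.5+45*np.arange(8))+yaw;Ro8=.024/np.cos(np.pi/8)
    O=np.c_[Ro8*np.cos(k),Ro8*np.sin(k)]
    G=np.arange(-ay,ay+.01,step);S=np.zeros((len(cs),len(G),len(G)))
    for i,lx in enumerate(G):
        for j,ly in enumerate(G):
            Q=Ro.from_rotvec(np.radians([-ly,lx,0])) # lean: top moves +x by lx, +y by ly
            P=C+Q.apply(np.vstack([np.c_[O,np.full(8,.115)],np.c_[O,np.full(8,.066)]]))
            for n,(c,m) in enumerate(zip(cs,ms)):
                u=proj(c,P);h=cv2.convexHull(u.astype(np.float32))[:,0];f=[]
                low=u[8:]
                for A,B in zip(h,np.roll(h,-1,0)):
                    if min(np.linalg.norm(low-A,axis=1))<.01 and min(np.linalg.norm(low-B,axis=1))<.01: continue
                    f.append(A+(B-A)*np.linspace(0,1,max(3,int(2*np.linalg.norm(B-A))))[:,None])
                q=np.vstack(f).astype(np.float32);S[n,i,j]=cv2.remap(m,q[:,:1],q[:,1:],cv2.INTER_LINEAR).mean()
    for n,T in enumerate(list(S)+[S.sum(0)]):
        i,j=np.unravel_index(T.argmax(),T.shape);print('lean fit',n,'lx',G[i],'ly',G[j],'score',T.max().round(1),'at 0',T[len(G)//2,len(G)//2].round(1))
E
python3 - <<'E'
from h import *
a=cam('scene');b=cam('side');p,R=tool();M=R.as_matrix();yaw=np.arctan2(M[1,1],M[0,1])
C=np.array([.4738,.3377,.2262]);leanfit([a,b],C,yaw)
for n,c in(('scene',a),('side',b)): print(n,ballfit([c],C)[0]-C)
E
```

```text
lean fit 0 lx 3.5 ly -0.5 score 87.7 at 0 85.3
lean fit 1 lx -2.5 ly -5.0 score 99.5 at 0 90.1
lean fit 2 lx -1.0 ly 0.0 score 178.4 at 0 175.4
scene [-0.01    0.     -0.0095]
side [-0.001   0.0015 -0.0005]
```

Emit:
carry_out:
  rows:
    - [[0, 0, 0, 0, 0.002, 0.015, 0.04], [0, 0, 0, 0, 0.004, 0.04, 0.04], [0, 0, 0, 0, 0.004, 0.065, 0.04], [0, 0, 0, 0, 0.004, 0.09, 0.04], [0, 0, 0, 0, 0.004, 0.11, 0.04], [0, 0, 0, 0, 0.004, 0.122, 0.04], [0, 0, 0, 0, 0.004, 0.127, 0.04], [0, 0, 0, 0, 0.004, 0.13, 0.04], [0, 0, 0, 0, 0.004, 0.132, 0.04], [0, 0, 0, 0, 0.004, 0.132, 0.04], [0, 0, 0, 0, 0.004, 0.132, 0.04]]

```text
time_s: 18.4
ee_pos: [0.4778, 0.3391, 0.1688]
orientation: [0.0, 0.808, 0.589, 0.0]
force: [1.0, -0.2, -2.1]
gripper_width: 0.514
```

Run:
```python
from h import *
a=cam('scene');b=cam('side');p,R=tool();s=manip.state();print(p,s['force'],s['moment'],s['time_s'])
C,_=ballfit([a,b],p-[0,0,.074]);print(C)
A=cv2.resize(a['color'][150:300,400:540],(400,429),interpolation=2);B=cv2.resize(b['color'][90:240,110:250],(400,429),interpolation=2)
cv2.imwrite('pics/c10.png',np.hstack([A,B])[:,:,::-1])
```

```text
[0.4777 0.339  0.1686] [-0.1886 -0.6321 -2.4108] [-0.0553  0.0819  0.0031] 18.5
[0.4807 0.3375 0.1046]
```

View pics/c10.png

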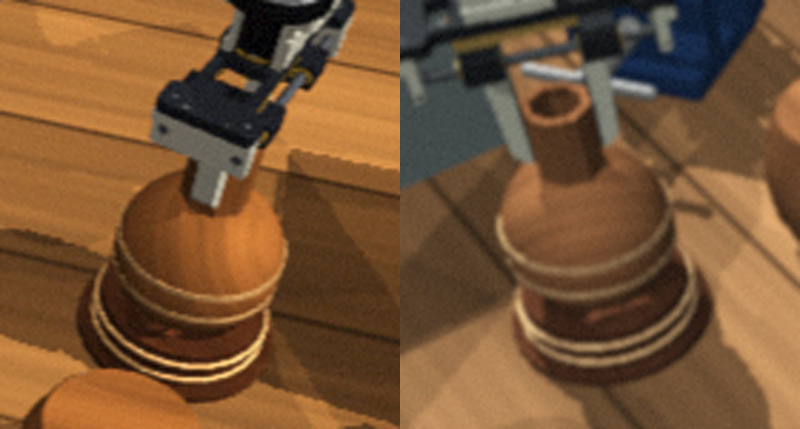

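The pot is centred over the ring, just above the opening, with no contact force yet. I'll lower it in small steps.

Emit:
carry_out:
  rows:
    - [[0, 0, 0, 0, 0, 0.001, 0.04], [0, 0, 0, 0, 0, 0.002, 0.04], [0, 0, 0, 0, 0, 0.003, 0.04], [0, 0, 0, 0, 0, 0.004, 0.04], [0, 0, 0, 0, 0, 0.005, 0.04], [0, 0, 0, 0, 0, 0.005, 0.04]]

```text
time_s: 19.1
ee_pos: [0.4777, 0.339, 0.1634]
orientation: [0.0, 0.808, 0.589, -0.0]
force: [-0.2, -0.1, -2.8]
gripper_width: 0.51
```

Emit:
carry_out:
  rows:
    - [[0, 0, 0, 0, 0, 0.0005, 0.04], [0, 0, 0, 0, 0, 0.001, 0.04], [0, 0, 0, 0, 0, 0.0015, 0.04], [0, 0, 0, 0, 0, 0.0015, 0.04]]

```text
time_s: 19.5
ee_pos: [0.4776, 0.339, 0.1619]
orientation: [0.0, 0.808, 0.589, -0.0]
force: [0.4, 0.1, -3.2]
gripper_width: 0.513
```

Emit:
carry_out:
  rows:
    - [[0, 0, 0, 0, 0, 0.0005, 0.04], [0, 0, 0, 0, 0, 0.001, 0.04], [0, 0, 0, 0, 0, 0.001, 0.04]]

```text
time_s: 19.8
ee_pos: [0.4777, 0.339, 0.1612]
orientation: [0.0, 0.808, 0.589, 0.0]
force: [-0.8, -0.2, 1.2]
gripper_width: 0.513
```

Emit:
carry_out:
  rows:
    - [[0, 0, 0, 0, 0, 0.0005, 0.04], [0, 0, 0, 0, 0, 0.001, 0.04], [0, 0, 0, 0, 0, 0.001, 0.04]]

```text
time_s: 20.1
ee_pos: [0.4778, 0.339, 0.1609]
orientation: [0.0, 0.808, 0.589, 0.0]
force: [-1.8, -2.6, 8.3]
gripper_width: 0.512
```

Emit:
carry_out:
  rows:
    - [[0, 0, 0, -0.0005, 0, -0.0003, 0.04], [0, 0, 0, -0.001, -0.0003, -0.0003, 0.04], [0, 0, 0, -0.001, -0.0003, -0.0003, 0.04]]

```text
time_s: 20.4
ee_pos: [0.4771, 0.3381, 0.1609]
orientation: [0.0, 0.808, 0.589, 0.0]
force: [0.7, 0.3, -2.9]
gripper_width: 0.515
```

Run:
```python
from h import *
for i in range(3):
    s=manip.state();print(s['force'],s['moment'],s['ee_pos']);w=cam('wrist')
```

```text
[ 0.7184  0.3269 -2.9455] [-0.0262  0.0937  0.0057] [0.4771 0.3381 0.1609]
[-0.2582 -0.6222 -2.9281] [-0.1173  0.1073  0.0451] [0.4771 0.3381 0.1609]
[ 0.3857 -0.5162 -2.5308] [-0.1123  0.0731 -0.0232] [0.4771 0.3381 0.1609]
```

Emit:
carry_out:
  rows:
    - [[0, 0, 0, 0, 0, 0.0004, 0.04], [0, 0, 0, 0, 0, 0.0008, 0.04], [0, 0, 0, 0, 0, 0.0008, 0.04]]

```text
time_s: 20.85
ee_pos: [0.4772, 0.3382, 0.1604]
orientation: [0.0, 0.808, 0.589, 0.0]
force: [-0.4, -0.4, 0.5]
gripper_width: 0.512
```

Emit:
carry_out:
  rows:
    - [[0, 0, 0, 0, 0, 0.0004, 0.04], [0, 0, 0, 0, 0, 0.0006, 0.04], [0, 0, 0, 0, 0, 0.0006, 0.04]]

```text
time_s: 21.15
ee_pos: [0.4773, 0.3383, 0.1603]
orientation: [0.0, 0.808, 0.589, 0.0]
force: [-3.3, -1.4, 5.6]
gripper_width: 0.511
```

Emit:
carry_out:
  rows:
    - [[0, 0, 0, -0.0006, -0.0008, 0, 0.04], [0, 0, 0, -0.0006, -0.0008, 0, 0.04], [0, 0, 0, -0.0006, -0.0008, 0.0005, 0.04], [0, 0, 0, -0.0006, -0.0008, 0.0005, 0.04]]

```text
time_s: 21.55
ee_pos: [0.4768, 0.3381, 0.1602]
orientation: [0.0, 0.808, 0.589, 0.001]
force: [2.0, -1.6, 5.4]
gripper_width: 0.514
```

Run:
```python
from h import *
for i in range(2):
    s=manip.state();print(s['force'],s['moment'],s['ee_pos']);w=cam('wrist')
a=cam('scene');b=cam('side')
p,R=tool();M=R.as_matrix();yaw=np.arctan2(M[1,1],M[0,1]);print(M[:,2])
leanfit([a,b],p-[0,.0015,.0745],yaw)
```

```text
[ 2.0009 -1.5656  5.3661] [-0.2934 -0.2079  0.0326] [0.4768 0.3381 0.1602]
[ 1.7467 -0.607   6.1159] [-0.3194 -0.25   -0.0001] [0.4768 0.3381 0.1602]
[ 0.0022  0.0008 -1.    ]
lean fit 0 lx 5.0 ly -1.0 score 66.9 at 0 56.3
lean fit 1 lx -3.0 ly -5.0 score 101.8 at 0 84.1
lean fit 2 lx -2.5 ly -4.0 score 153.2 at 0 140.4
```

Emit:
carry_out:
  rows:
    - [[0, 0, 0, 0, 0, -0.0005, 0.04], [0, 0, 0, 0, 0, -0.0005, 0.049], [0, 0, 0, 0, 0, -0.0005, 0.051], [0, 0, 0, 0, 0, -0.0005, 0.054], [0, 0, 0, 0, 0, -0.0005, 0.058], [0, 0, 0, 0, 0, -0.0005, 0.065], [0, 0, 0, 0, 0, -0.0005, 0.075], [0, 0, 0, 0, 0, -0.0005, 0.085], [0, 0, 0, 0, 0, -0.0005, 0.09], [0, 0, 0, 0, 0, -0.0005, 0.09]]

```text
time_s: 22.75
ee_pos: [0.4768, 0.3381, 0.1607]
orientation: [0.0, 0.808, 0.589, 0.001]
force: [-0.7, -0.1, 0.8]
gripper_width: 0.96
```

Emit:
carry_out:
  rows:
    - [[0, 0, 0, 0, 0, -0.01, 0.09], [0, 0, 0, 0, 0, -0.03, 0.09], [0, 0, 0, 0, 0, -0.06, 0.09], [0, 0, 0, 0, 0, -0.1, 0.09], [0, 0, 0, 0, 0, -0.14, 0.09], [0, 0, 0, 0, 0, -0.16, 0.09], [0, 0, 0, 0, 0, -0.16, 0.09]]

```text
time_s: 23.45
ee_pos: [0.4773, 0.3385, 0.3247]
orientation: [0.001, 0.808, 0.589, 0.004]
force: [-0.7, 0.3, -1.8]
gripper_width: 0.97
```

Run:
```python
from h import *
a=cam('scene');b=cam('side');w=cam('wrist');p,R=tool();s=manip.state();print(p,s['force'],s['time_s'])
A=cv2.resize(a['color'][150:300,400:540],(400,429),interpolation=2);B=cv2.resize(b['color'][90:240,110:250],(400,429),interpolation=2)
# draw predicted upright axis
out=[]
for c,(r,cc) in((a,(150,400)),(b,(90,110))):
    im=cv2.resize(c['color'][r:r+150,cc:cc+140],(400,429),interpolation=2)
    u=proj(c,[[.477,.3365,.086],[.477,.3365,.201]]);u=((u-[cc,r])*[400/140,429/150]).astype(int)
    cv2.line(im,tuple(map(int,u[0])),tuple(map(int,u[1])),(0,255,0),1);out.append(im)
save(w,'w11.png');cv2.imwrite('pics/c11.png',np.hstack(out)[:,:,::-1])
leanfit([a,b],np.array([.477,.3365,.086]),np.radians(-17.8))
```

```text
[0.4761 0.3377 0.3197] [-0.5554 -0.8786 -1.0957] 23.6
lean fit 0 lx 5.0 ly -1.0 score 94.1 at 0 69.0
lean fit 1 lx -2.5 ly -5.0 score 92.0 at 0 76.2
lean fit 2 lx 4.5 ly -1.5 score 159.4 at 0 145.3
```

View pics/c11.png

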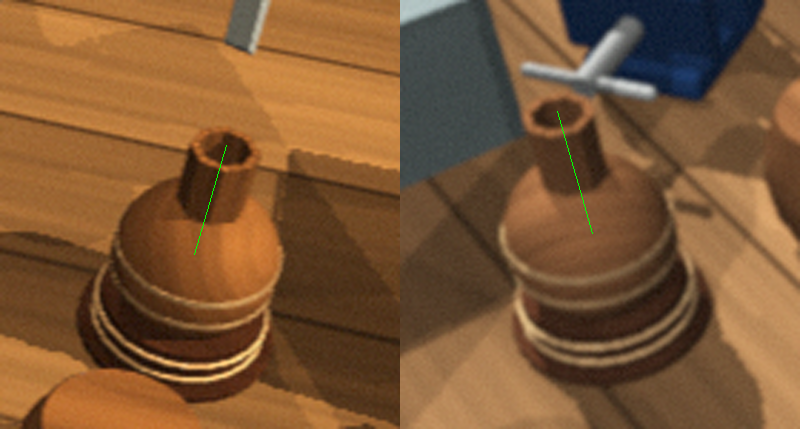

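The pot is seated and released. The scene rim centre at about (479,202) hints at a small lean of 2–3°, so I'll measure that from the wrist view.

Run:
```python
from h import *
a=cam('scene');b=cam('side');w=cam('wrist');p,R=tool();print(p,R.as_matrix()[:,2])
M=[(lambda k:k[0]@np.c_[k[1],k[2]])(KRT(c)) for c in(a,b)]
X=cv2.triangulatePoints(M[0],M[1],np.array([[478.75],[202.4]]),np.array([[166.4],[130.6]]));print('rim tri',(X[:3]/X[3]).ravel())
C=np.array([.477,.338,.086]);print(proj(w,[C,C+[0,0,.115],[.477,.338,.042]]))
sc=3.;x0,y0=200,100
im=w['color'][100:300,190:456];im=cv2.resize(im,None,fx=3,fy=3,interpolation=cv2.INTER_CUBIC)
k=np.radians(-17.8+22.5+45*np.arange(8));r8=.024/np.cos(np.pi/8)
def d(pts,col):
    q=((proj(w,pts)-[190,100])*3).astype(np.int32);cv2.polylines(im,[q],True,col,1)
d(np.c_[C[0]+r8*np.cos(k),C[1]+r8*np.sin(k),0*k+.201],(0,255,0))
q=((sil(w,C)-[190,100])*3).astype(np.int32);cv2.polylines(im,[q],False,(0,255,0),1)
d(np.c_[C[0]+.066*np.cos(th),C[1]+.066*np.sin(th),0*th+.042],(0,255,255));d(np.c_[C[0]+.08*np.cos(th),C[1]+.08*np.sin(th),0*th],(0,255,255))
cv2.imwrite('pics/c12.png',im[:,:,::-1]);print(im.shape)
```

```text
[0.4762 0.3377 0.3195] [ 0.0002 -0.0003 -1.    ]
rim tri [0.4782 0.3358 0.1973]
[[319.8343 212.384 ]
 [320.1181 240.0709]
 [319.7626 205.3924]]
(600, 798, 3)
```

View pics/c12.png

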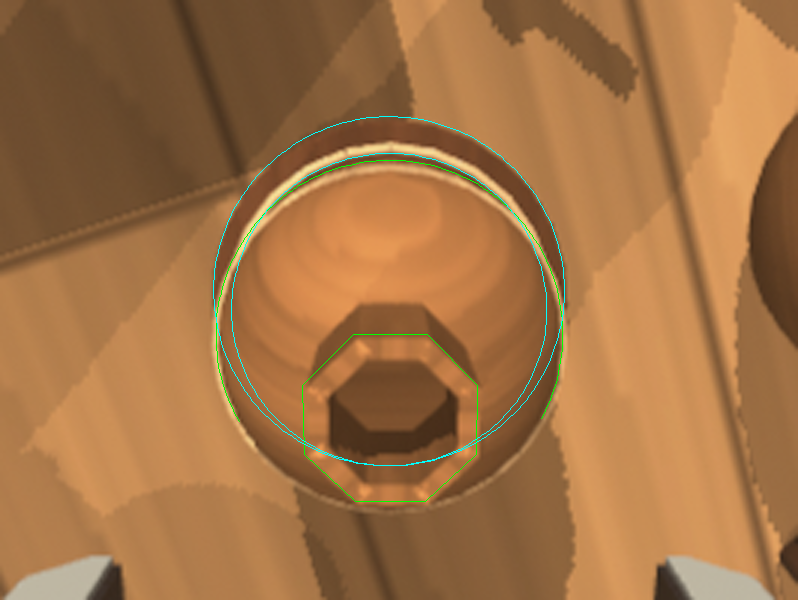

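The wrist overlay shows the rim octagon lying on the predicted upright position within about 1 mm, with ball and ring concentric. The lean is therefore about 1° or less. I'm handing in.

Run:
```python
from h import *
a=cam('scene');print(manip.state()['time_s'])
for q in('pot_mid','stave_mid','tray','ring_stand','shell','offcut','mallet','hoop'): print(q,[(np.round(x['rect']).tolist(),round(x['p'],2)) for x in finder.find_in(q,a)[:1]])
print(workorder.hand_in())
```

```text
23.8
pot_mid [([440.0, 194.0, 498.0, 273.0], 0.77)]
stave_mid [([192.0, 181.0, 232.0, 228.0], 0.85)]
tray [([172.0, 172.0, 251.0, 247.0], 0.7)]
ring_stand [([426.0, 243.0, 495.0, 291.0], 0.89)]
shell [([401.0, 281.0, 477.0, 358.0], 0.87)]
offcut [([346.0, 280.0, 390.0, 348.0], 0.89)]
mallet [([210.0, 287.0, 330.0, 360.0], 0.66)]
hoop []
the job is handed in; nothing more can be done
None
```

The stave lies flat in the tray, and the pot drum stands in the ring stand with its neck up. I released the drum, drew the gripper about 16 cm clear, and handed in at about 24 s of the 61 s allowed. I gripped the drum along its neck axis, lifted it straight up, turned it upright and lowered it until it touched. The highest contact reading while seating it was about 8 N.

**Last checks:**
- **Drum:** the wrist view showed the rim on the predicted upright axis to about 1–2 mm and the ball concentric with the ring, which means a lean of about 1° or less.
- **Disagreement:** rough readings from the scene and side cameras suggested a lean of 2–4°, and the automatic lean fit hit its search limits. I trusted the closer wrist view.
- **Stave:** it was still found inside the tray outline in the last scene picture.
- **Bystanders:** the shell, offcut and mallet had not moved. The finder missed the hoop in the last picture, and I did not re-check the plane, glue and can there. The arm did not go near the hoop, glue or can.

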